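# Gauge a slide case against a flip stop

## Task

Set the slide case up for labelling: flip the hinged stop down until it lies fully home on the fence, then slide the case flush along the fence until its end presses lightly but definitely against the stop's set screw, hold it there for a moment, and never ram it. Then flip the stop fully up out of the way and leave the case exactly where it was gauged, lying flat and flush with the fence, with nothing else on the bench disturbed.

Things in the scene. Friction and masses are not known exactly. Their poses are not given: they have to be found in the camera images.
- fixture: Fixed aluminium plate, 120 x 260 mm, 6 mm thick, with a low fence (20 mm deep, its top 20 mm above the bench) along its far side. Origin: centre of the underside; the fence's near face is at x = +20 mm, x to the back, y along the fence.
- stop_carrier: Small fixed aluminium clamp block behind the fence that carries the hinged stop, 36 mm wide, top 39 mm above the bench; its place along the fence varies. The hinge axis is parallel to the fence (y), 30 mm behind the fence face (x = +30 mm) and 30 mm above the bench. Origin: under gauge_point at bench height; x to the back, y along the fence to the case.
- gauge_point (a point): Corner fixed to the stop carrier: on the near face of the fence, in the plane of the stop leaf's side that faces the case, at the height of the plate's top (6 mm above the bench). Axes: x square to the fence, to the back; y along the fence from the stop towards the case; z up.
- flip_stop (a joint): Angle of the 16 mm wide dark steel stop leaf. 0 = down: it lies over the fence, its nose in front of it in the case's path, 2.5 mm above the plate. Grows as it flips up and back: limits 0 and 1.9; up is over 1.4. Stiff hinge (0.08 N m): stays where left. A steel set screw (12 mm head) stands 3 to 9 mm out of its side towards the case; its setting is not given: the case is gauged on its tip.
- lift_pin (a point): Middle of the round steel pin (10 mm diameter, 43 mm long, 13 mm head at its end) that stands out sideways from the leaf, parallel to the hinge, away from the case: pinch it here, 23 mm from the leaf's side, 58 mm from the hinge axis. Leaf down: x = -26, y = -39, z = +38 mm from gauge_point (44 mm above the bench). It turns in the grip as the leaf swings.
- case_center (a point): Centre (half-way up) of the slide case, a closed plastic box 30 (x) x 85 (y) x 34 mm high, about 0.12 kg, lying on the plate a little off the fence and askew, clear of the stop. Its top is 20 mm over the fence's top: grip it across its width above the fence. Gauged, its centre is 15 mm before the fence face and 42.5 mm from the set screw's tip (y = 45.5 to 51.5 mm from gauge_point).
- usb_center (a point): Bystander: small black memory stick, 18 x 56 x 8 mm, lying on the near right of the fixture's plate. Centre. Leave alone.
- pen_center (a point): Bystander: marker pen, 135 mm long, 16 mm thick, lying behind the fixture. Centre. Leave alone.
There are look-alikes about, which are no part of the job. Leave any purple look-alike of the part that bears case_center alone.

How it is judged:
By the outcome, as a careful person would: the job done as asked, in the order asked, and still so for the second after the job is handed in, with the robot touching nothing.
It also fails if it takes over 70 s, if anything falls off the work surface, if the arm or the gripper's body presses on something with over 40 N, if the wrist force passes 120 N, or if a joint passes its speed limit or range.

## Robot

A 6-joint arm with a two-finger parallel gripper is mounted at the origin on a cart in front of the work surface, level with it; the furniture and walls round the work are solid. World frame = base frame: x ahead of the robot, y to its left, z up, the work surface at z = 0. Lengths are in m, angles in rad, forces in N, time in s.
With the tool pointing down it reaches from about 0.425 to 0.925 m from the base axis. Payload 12.5 kg.
Tool frame: the origin (TCP) lies midway between the tips of the shut fingers; the grasp point (between the pads) lies 19 mm behind it (bot.tcp_to_grasp is the distance from the TCP to the grasp point, in m); z points along the fingers, y is the line along which they close (so a half turn about z gives the same grasp; the last joint's range is limited). The gripper opens to 85 mm and grips with 20 to 120 N. Pads are 22 mm wide; open, the fingers measure 114 mm over their backs; the gripper's body (76 mm by 85 mm) begins 54 mm behind the grasp point. The pads swing forward as they close: fully open they stand 13 mm farther back than shut.
Start: joints at [-0.861, 0.491, 1.559, -0, 1.092, -0.106], TCP at [0.455, -0.428, 0.231] pointing down, gripper open.
Joint ranges: [-3.1, 3.1], [-0.84, 2.19], [0.05, 2.79], [-1.13, 4.28], [0.06, 2.93], [-2.69, 2.69]. Speed limits (rad/s): [2.22, 2.22, 2.79, 3.14, 3.14, 3.14].

## Interface

Orientations are given as a 3x3 rotation matrix whose columns are the frame's x, y, z axes.
In Python, from workcell import bot gives the robot as it stands. The module is installed in compiled form; this text tells all that it offers.
- The arm moves only by the tool servo_tool, never from a script. Its argument "deltas" is a list of rows, each a list of 7 numbers: the shift along the tool's x, y, z in m, then the turn, a rotation vector about the tool's x, y, z in degrees, then the gripper command: -1 is shut, 1 is fully open, values between are in proportion. In form: [[dx, dy, dz, rx, ry, rz, grip], ...]. A call has exactly 10 rows; each row is the pose to reach, as a shift and turn from the pose commanded when the call began, along the tool's axes at that moment; what a row does not reach only later rows make up. A row lasts 1/12 s, in which the tool goes at most 41.7 mm and 7.16 degrees, less where a joint would pass 70% of its speed; a pose out of reach is approached as far as the arm can. A call with a gripper value outside its range is refused whole. The fingers move at their own pace and stop on an object; "grip_force" is the grip in N (left out, the last holds). Time passes only in rows, so rows that repeat a pose let the fingers close, or fill a call up. It gives the time, the measured TCP pose, the force, the opening and the grip force at its end, in the units of the state.
- bot.get_obs(): the state, without advancing time (a new reading comes with each control period).
- bot.snapshot(name): name is "side" or "top" or "wrist"; returns the picture (420x560x3 uint8, red, green, blue); there is no depth.
- bot.get_calibration(name): a dict with "vfov" (degrees; the focal length in pixels is half the picture's height over the tangent of half this angle, whatever the lens; pixels are square), "cx", "cy" (the principal point, pixels), "R" (3x3) and "t" (3): a world point X has camera coordinates R X + t; the wrist camera has in their place "hand_eye" (4x4, takes a point from camera to tool coordinates, whose origin is the TCP and whose axes are the flange's). Camera axes: x right, y down, z forward; pixel columns grow to the right and rows downward; lengths in m; the calibration is good to about 2 mm. A picture is of the moment at which its call begins: read the wrist's pose just before it. get_calibration takes no time and is no camera call.
- bot.close_job(): hands the job in; it is judged then, once.
Trained networks look in the newest picture that a camera, given by its name, has taken for a name from the list of things; names that differ only in an ending like _2 or _b are one class to them, and where a whole thing is asked for, a point or a joint stands for the part that bears it (a point fixed in the world has none). Each returns a list of dicts, best first, with "score" (0 to 1); they miss things now and then, are a little off and sometimes report something else, mostly with a low value. They report only what shows in the picture. A call takes as long as a camera call. They do not tell look-alikes from the thing itself.
- bot.search_frame(camera, name): "location" ([row, column] in pixels, amid what is visible of it).
- bot.cut_out(camera, name): "pixels" (420x560 bool, what is visible of it) and "location" ([row, column] in pixels, amid what is visible of it).
The state is a dict: "time_s": time; "joint_positions": joint angles; "dq": joint speeds; "joint_torque": joint torques, N m; "tool_pos": TCP position; "orientation": TCP orientation; "force": force on the tool from outside, world axes, zero at the start; "moment": the same for the moment, N m; "finger_gap": opening from 0.0 (shut) to 1.0 (fully open); "finger_force": force on a finger pad.
Only numpy, scipy, OpenCV 4.12 (cv2) and the standard library are available. Lean on these libraries where they do the work, as an engineer would, in place of code of your own. Each camera call takes 0.05 s, during which the arm holds its last target. There are 200 camera calls.

## Working session

There is one attempt and no reset: what is moved stays moved. The work goes in short steps, Python scripts to look and compute and a tool call to move; the robot and the scene stay as the last step left them, time stands still between calls to the robot, and variables do not carry over. Pictures are saved under pics/ and viewed, at most 10 in all, crops included, and the job is handed in when it is done.

Besides the shell and the picture viewer there is one more tool, called after "Call:" in YAML: its name, and indented under it one key for each argument. servo_tool: Moves the arm, as the interface text tells. Its arguments: {"type":"object","properties":{"deltas":{"type":"array"},"grip_force":{"type":"number"}},"required":["deltas"]}

```bash
mkdir -p pics
cat > h.py <<'E'
import numpy as np, cv2
from workcell import bot
def cam(n):
    c=bot.get_calibration(n); f=210/np.tan(np.radians(c["vfov"])/2)
    if n=="wrist":
        o=bot.get_obs(); T=np.eye(4); T[:3,:3]=np.array(o["orientation"]); T[:3,3]=o["tool_pos"]
        M=T@np.array(c["hand_eye"]); R=M[:3,:3].T; t=-R@M[:3,3]
    else: R=np.array(c["R"]); t=np.array(c["t"])
    return f,c["cx"],c["cy"],R,t
def ray(C,rc,z):
    f,cx,cy,R,t=C; d=R.T@np.array([(rc[1]-cx)/f,(rc[0]-cy)/f,1]); o=-R.T@t
    return o+d*(z-o[2])/d[2]
def proj(C,X):
    f,cx,cy,R,t=C; p=R@np.array(X)+t; return np.array([cy+f*p[1]/p[2],cx+f*p[0]/p[2]])
def save(n,name,crop=None,s=1):
    im=bot.snapshot(n); 
    if name:
        i=im if crop is None else im[crop[0]:crop[1],crop[2]:crop[3]]
        cv2.imwrite("pics/"+name,cv2.resize(i[:,:,::-1],None,fx=s,fy=s,interpolation=cv2.INTER_CUBIC))
    return im
E
python3 - <<'E'
from h import *
np.set_printoptions(precision=4,suppress=True)
ims=[]
for n in ["top","side"]:
    ims.append(save(n,n+"0.png",s=1.4)); C=cam(n); print(n,C[0],C[1:3],-C[3].T@C[4],C[3][2])
    for k,z in [("case_center",.04),("flip_stop",.04),("lift_pin",.044),("stop_carrier",.039),("fixture",.006),("usb_center",.014),("pen_center",.016)]:
        for r in bot.search_frame(n,k)[:3]: print(k,round(r["score"],2),np.round(r["location"],1),ray(C,r["location"],z)[:2])
o=bot.get_obs(); print(o["tool_pos"],o["orientation"],o["finger_gap"],o["time_s"]); print(bot.get_calibration("wrist"))
E
```

```text
top 456.53629596326107 (287.09942077782324, 205.96376239722096) [0.3852 0.1511 0.992 ] [ 0.2409 -0.0038 -0.9705]
case_center 0.96 [252.7 195.3] [0.521  0.3398]
case_center 0.82 [153.4 394.3] [ 0.7409 -0.0903]
flip_stop 0.66 [205.9 242.3] [0.6218 0.2436]
lift_pin 0.71 [206.1 244.3] [0.6204 0.2389]
stop_carrier 0.93 [217.2 245.9] [0.5972 0.2354]
fixture 0.66 [241.6 226.9] [0.5501 0.2788]
usb_center 0.61 [263.9 260.1] [0.5003 0.2053]
pen_center 0.69 [210.4 191.4] [0.6178 0.3574]
side 528.9315902766591 (285.4486016218761, 203.72504393556272) [0.1862 0.5681 0.948 ] [ 0.3891 -0.3834 -0.8376]
case_center 0.74 [299.9 247.9] [0.5045 0.3483]
case_center 0.72 [112.2 314.4] [ 0.7431 -0.0714]
flip_stop 0.96 [224.  263.7] [0.6034 0.2175]
flip_stop 0.52 [228.4 260.4] [0.6004 0.2292]
lift_pin 0.66 [222.1 264.6] [0.6035 0.2148]
stop_carrier 0.77 [230.4 260.6] [0.5972 0.2316]
fixture 0.79 [275.9 264.5] [0.5313 0.2834]
usb_center 0.71 [261.1 307. ] [0.4938 0.2038]
pen_center 0.95 [269.1 206. ] [0.6171 0.3585]
[ 0.4552 -0.4283  0.2313] [[ 0.6853  0.7282  0.0001]
 [ 0.7282 -0.6853 -0.0001]
 [-0.      0.0001 -1.    ]] 0.9997877130527276 0.8
{'vfov': 59.18357687870099, 'cx': 279.2993372332489, 'cy': 207.40214698668888, 'hand_eye': array([[ 0.0002, -0.9599, -0.2802,  0.0728],
       [ 1.    ,  0.0004, -0.0004, -0.0011],
       [ 0.0005, -0.2802,  0.9599, -0.1422],
       [ 0.    ,  0.    ,  0.    ,  1.    ]])}
```

View pics/top0.png

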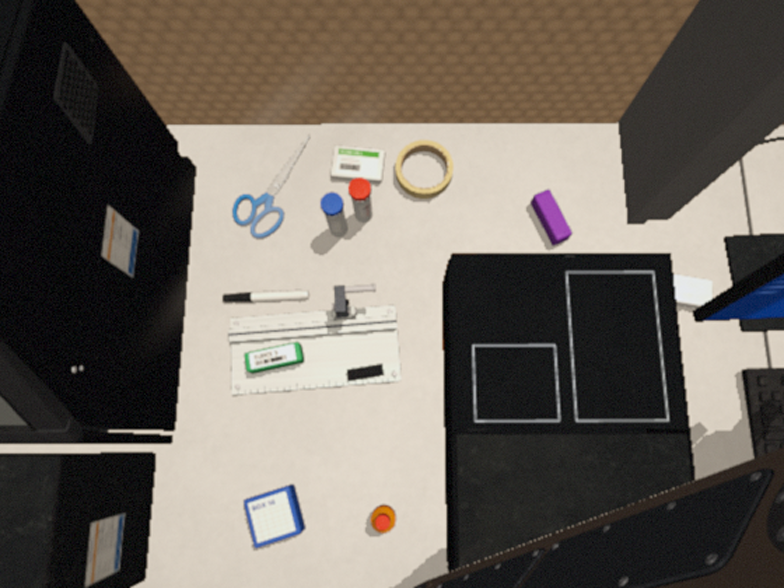

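View pics/side0.png

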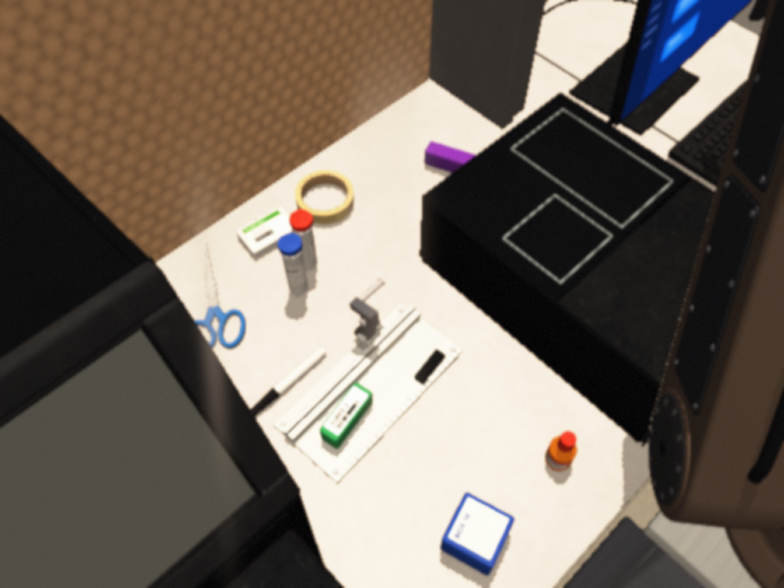

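The top view shows the green case on the plate at (252,195). The other candidate, purple at (153,394), is the look-alike on the bench and is not on the fixture. The stop is up at (206,242), with its pin pointing right. The USB stick is at (264,260) and the pen at (210,191). Next I measure the fixture and the height of the neighbouring boxes.

Run:
```python
from h import *
np.set_printoptions(precision=4,suppress=True)
T=cam("top");S=cam("side")
for nm,a in [("frontL",(394,232)),("frontR",(381,401)),("backL",(318,230)),("backR",(307,397))]:
    print(nm,ray(T,np.array(a)/1.4,.006)[:2])
for nm,a in [("frontL",(480,337)),("frontR",(350,459)),("backL",(427,278))]:
    print("side",nm,ray(S,np.array(a)/1.4,.006)[:2])
from scipy.optimize import least_squares
def tri(a,b):
    f=lambda X: np.r_[proj(T,X)-np.array(a)/1.4,proj(S,X)-np.array(b)/1.4]
    r=least_squares(f,[.6,0,.1]); print(r.x,r.cost)
tri((255,452),(198,424))   # black box back-left top corner
tri((286,373),(283,380)) # pin end
tri((290,340),(303,357)) # leaf top
tri((430,457),(405,640)) # black box front?
tri((165,193),(262,160)) # left device bottom back?
print(ray(S,np.array((490,300))/1.4,0.),ray(T,np.array((430,172))/1.4,0.),ray(T,np.array((165,193))/1.4,0.))
```

```text
frontL [0.4644 0.4069]
frontR [0.4834 0.149 ]
backL [0.5825 0.4173]
backR [0.5996 0.1551]
side frontL [0.4635 0.405 ]
side frontR [0.4848 0.1527]
side backL [0.5734 0.414 ]
[0.6396 0.078  0.15  ] 0.9315445172043917
[0.613  0.189  0.0805] 1.1765301642799837
[0.606  0.2371 0.0884] 0.3335919941144941
[ 0.3309  0.0163 -0.097 ] 1584.5065294742337
[0.742  0.4192 0.2247] 0.2714643215529373
[0.4886 0.4472 0.    ] [ 0.4111  0.4959 -0.    ] [0.8453 0.4971 0.    ]
```

The right-hand box tops out at 0.15 m with its edge at y≈0.08, and the left device starts at y≈0.42 or beyond. The fixture yaw is about 4.2°. I move above the fixture for a close look.

Call:
servo_tool:
  deltas:
    - [0.029,-0.021,-0.004,0,0,-4.75,0]
    - [0.058,-0.042,-0.008,0,0,-9.5,0]
    - [0.087,-0.063,-0.012,0,0,-14.25,0]
    - [0.116,-0.084,-0.016,0,0,-19,0]
    - [0.145,-0.105,-0.02,0,0,-23.75,0]
    - [0.174,-0.126,-0.02,0,0,-28.5,0]
    - [0.203,-0.147,-0.02,0,0,-33.25,0]
    - [0.232,-0.168,-0.02,0,0,-38,0]
    - [0.261,-0.189,-0.02,0,0,-42.75,0]
    - [0.29,-0.21,-0.02,0,0,-47.5,0]
  grip_force: 25

```text
time_s: 1.63
tool_pos: [0.5009, -0.0715, 0.2515]
orientation: [[-0.078, 0.997, 0.001], [0.997, 0.078, -0.0], [-0.0, 0.001, -1.0]]
force: [0.6, -0.7, 0.2]
finger_gap: 0.497
finger_force: 0.0
```

Call:
servo_tool:
  deltas:
    - [0.04,0.008,0,0,0,0,0]
    - [0.08,0.016,0,0,0,0,0]
    - [0.12,0.025,0,0,0,0,0]
    - [0.16,0.034,0,0,0,0,0]
    - [0.2,0.043,0,0,0,0,0]
    - [0.24,0.052,0,0,0,0,0]
    - [0.28,0.061,0,0,0,0,0]
    - [0.315,0.069,0,0,0,0,0]
    - [0.345,0.076,0,0,0,0,0]
    - [0.345,0.076,0,0,0,0,0]

```text
time_s: 2.47
tool_pos: [0.5513, 0.2812, 0.2509]
orientation: [[-0.078, 0.997, 0.001], [0.997, 0.078, 0.001], [0.001, 0.001, -1.0]]
force: [-0.3, -0.4, 0.0]
finger_gap: 0.499
finger_force: 0.0
```

Run:
```python
from h import *
np.set_printoptions(precision=4,suppress=True)
C=cam("wrist"); im=save("wrist","w1.png",s=1.4); np.save("w1.npy",im); print(C)
for k,z in [("case_center",.04),("flip_stop",.08),("lift_pin",.079),("stop_carrier",.039),("fixture",.006),("usb_center",.014)]:
    for r in bot.cut_out("wrist",k)[:2]:
        P=r["pixels"]; ys,xs=np.nonzero(P); rect=cv2.minAreaRect(np.c_[xs,ys].astype(np.float32)); B=cv2.boxPoints(rect)
        print(k,round(r["score"],2),np.round(r["location"],1),ray(C,r["location"],z)[:2],[ray(C,b[::-1],z)[:2].round(4).tolist() for b in B])
```

```text
(np.float64(369.7902427051552), 279.2993372332489, 207.40214698668888, array([[ 0.997 ,  0.0778,  0.0003],
       [ 0.0746, -0.9574,  0.279 ],
       [ 0.022 , -0.2781, -0.9603]]), array([-0.572 ,  0.1885,  0.464 ]))
case_center 0.86 [107.6 245.7] [0.5157 0.3448] [[0.4932, 0.3813], [0.5232, 0.3882], [0.5424, 0.3061], [0.5103, 0.2984]]
case_center 0.24 [237.7 314.3] [0.5921 0.2224] [[0.5651, 0.214], [0.5768, 0.2554], [0.6298, 0.2382], [0.6196, 0.1955]]
flip_stop 0.63 [237.3 316. ] [0.5884 0.2378] [[0.5649, 0.2277], [0.5709, 0.2651], [0.6185, 0.2559], [0.6139, 0.2177]]
lift_pin 0.65 [237.3 318.5] [0.5908 0.2376] [[0.5657, 0.2267], [0.5704, 0.2646], [0.6179, 0.2573], [0.6148, 0.2188]]
stop_carrier 0.65 [233.2 314.4] [0.5918 0.2269] [[0.56, 0.216], [0.5768, 0.2693], [0.6341, 0.2492], [0.6193, 0.194]]
fixture 0.86 [151.  269.5] [0.5399 0.3022] [[0.4624, 0.4093], [0.5798, 0.4223], [0.6196, 0.1559], [0.4773, 0.139]]
fixture 0.62 [234.5 220.6] [0.4921 0.2054] [[0.4799, 0.2304], [0.4992, 0.2353], [0.5107, 0.1782], [0.4906, 0.173]]
usb_center 0.86 [230.4 219.6] [0.492  0.2132] [[0.4819, 0.2338], [0.4994, 0.2378], [0.5094, 0.1812], [0.4912, 0.177]]
```

View pics/w1.png

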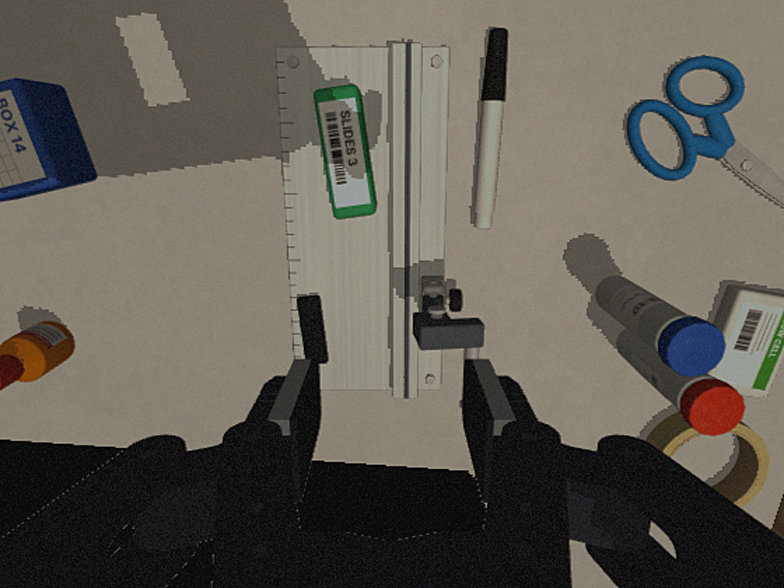

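The picture confirms the target: the green "SLIDES 3" case sits on the plate at pixels (107,245) and the fence runs along column ~285. The leaf is up at about (236,320). Its pin, at about (250,337), is partly hidden by the right finger. Now the numbers.

Run:
```python
from h import *
np.set_printoptions(precision=4,suppress=True)
C=cam("wrist");q=lambda c,r,z: ray(C,(r/1.4,c/1.4),z)[:2]
A,B=q(450,47,.006),q(441,389,.006); D=q(277,47,.006)
print("plate back edge",A,B,"len",np.linalg.norm(A-B),"yaw",np.degrees(np.arctan2(B[0]-A[0],A[1]-B[1])),"frontL",D,np.linalg.norm(A-D))
E_,F=q(389,45,.02),q(393,397,.02); print("fence near top",E_,F,"yaw",np.degrees(np.arctan2(F[0]-E_[0],E_[1]-F[1])),np.linalg.norm(E_-F))
u=(A-B)/np.linalg.norm(A-B); n=np.array([u[1],-u[0]]); print("u",u,"n",n,"fence face offset along n from back edge (expect -.04):",n@(E_-A),n@(F-A))
for nm,c,r,z in [("leaf top L",414,313,.085),("leaf R",482,318,.085),("leafbotL",418,346,.085),("leafbotR",483,348,.085),("pin",472,356,.08)]:
    p=q(c,r,z); print(nm,p,"n from face",n@(p-F),"u from F",u@(p-F))
for nm,c,r in [("a",315,95),("b",358,85),("c",376,210),("d",333,219)]:
    p=q(c,r,.04); print("case",nm,p,n@(p-F),u@(p-F))
T=cam("top")
# pin end in top at (373,286)/1.4, 
p=np.array([.613,.189]); print("pin end", n@(p-F),u@(p-F)); p=np.array([.606,.237]);print("leaf top",n@(p-F),u@(p-F))
```

```text
plate back edge [0.5824 0.4119] [0.602  0.1539] len 0.25881291973569537 yaw 4.353405969247899 frontL [0.464  0.4033] 0.11870023176219131
fence near top [0.5408 0.4079] [0.5624 0.1511] yaw 4.820751935459468 0.25775274782696606
u [-0.0759  0.9971] n [0.9971 0.0759] fence face offset along n from back edge (expect -.04): -0.04180623338324094 -0.03970383819350913
leaf top L [0.5685 0.2448] n from face 0.013168229458329813 u from F 0.09294740469855035
leaf R [0.6116 0.2446] n from face 0.05611126346196648 u from F 0.08948161279599484
leafbotL [0.5729 0.2227] n from face 0.01594032723689913 u from F 0.07060810522410868
leafbotR [0.6147 0.2244] n from face 0.057691568011720935 u from F 0.0690942620655951
pin [0.6093 0.2162] n from face 0.0516935899806004 u from F 0.0613849322009204
case a [0.4958 0.372 ] -0.049616330662391836 0.22534969577368774
case b [0.523 0.38 ] -0.021918549588522494 0.23124875147371832
case c [0.5396 0.3015] -0.011332243763125666 0.15174346994759202
case d [0.5106 0.2933] -0.040824917888195256 0.1456998872157939
pin end 0.05332042704548846 0.03397406448180392
leaf top 0.04998421601923043 0.08236693271657869
```

Call:
servo_tool:
  deltas:
    - [-0.01,0.007,0.012,0,0,0,0]
    - [-0.02,0.013,0.025,0,0,0,0]
    - [-0.03,0.02,0.04,0,0,0,0]
    - [-0.04,0.027,0.055,0,0,0,0]
    - [-0.05,0.034,0.07,0,0,0,0]
    - [-0.06,0.04,0.085,0,0,0,0]
    - [-0.07,0.047,0.1,0,0,0,0]
    - [-0.078,0.053,0.115,0,0,0,0]
    - [-0.078,0.053,0.125,0,0,0,0]
    - [-0.078,0.053,0.125,0,0,0,0]

```text
time_s: 3.65
tool_pos: [0.6092, 0.2015, 0.1236]
orientation: [[-0.072, 0.997, -0.004], [0.997, 0.072, -0.001], [-0.001, -0.004, -1.0]]
force: [0.4, 0.0, 0.3]
finger_gap: 0.502
finger_force: 0.0
```

Run:
```python
from h import *
np.set_printoptions(precision=4,suppress=True)
C=cam("wrist"); im=save("wrist","w2.png",s=1.4)
print(bot.get_obs()["tool_pos"])
F=np.array([.5624,.1511]);u=np.array([-.0759,.9971]);n=np.array([.9971,.0759])
for k in ["lift_pin","flip_stop"]:
    for r in bot.cut_out("wrist",k)[:1]: print(k,r["score"],r["location"])
for uu in (.033,.053,.076,.092):
    for nn,z in ((.0516,.0835),): p=F+uu*u+nn*n; print("pred pin",uu,proj(C,[*p,z])*1.4)
```

```text
[0.6094 0.2022 0.125 ]
lift_pin 0.92 [179.8, 267.1]
flip_stop 0.96 [180.4, 262.9]
pred pin 0.033 [374.17   393.4355]
pred pin 0.053 [325.2773 393.333 ]
pred pin 0.076 [265.4292 393.2075]
pred pin 0.092 [221.3041 393.1149]
```

View pics/w2.png

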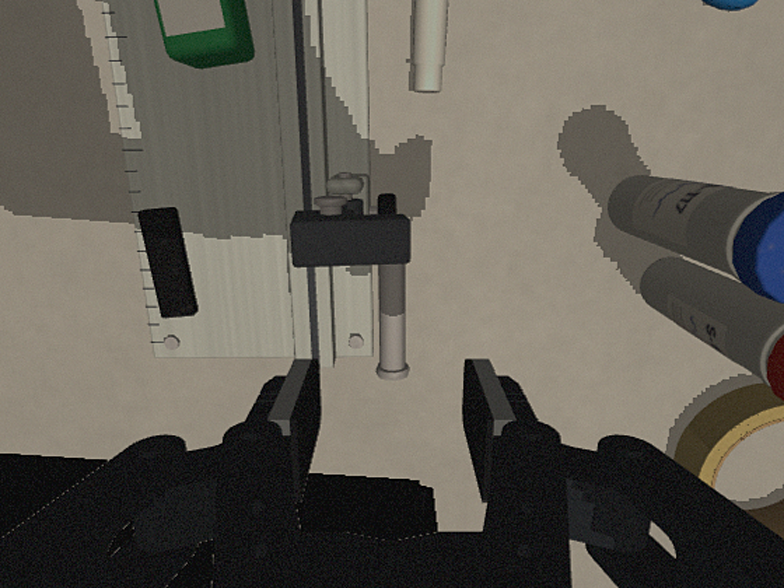

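The pin runs from (265,393) to its head at (375,393) in the enlarged picture, exactly as predicted and between the fingers. I descend onto it.

Call:
servo_tool:
  deltas:
    - [0,0,0,0,0,0,0]
    - [0,0,0.008,0,0,0,0]
    - [0,0,0.018,0,0,0,0]
    - [0,0,0.028,0,0,0,0]
    - [0,0,0.038,0,0,0,0]
    - [0,0,0.048,0,0,0,0]
    - [0,0,0.056,0,0,0,0]
    - [0,0,0.061,0,0,0,0]
    - [0,0,0.061,0,0,0,0]
    - [0,0,0.061,0,0,0,0]

```text
time_s: 4.63
tool_pos: [0.6099, 0.2026, 0.065]
orientation: [[-0.074, 0.997, -0.0], [0.997, 0.074, -0.0], [-0.0, -0.0, -1.0]]
force: [0.3, -0.2, 0.5]
finger_gap: 0.499
finger_force: 0.0
```

Call:
servo_tool:
  deltas:
    - [0.0025,0,0,0,0,0,0]
    - [0.005,0,0,0,0,0,0]
    - [0.005,0,0,0,0,0,-0.3]
    - [0.005,0,0,0,0,0,-0.6]
    - [0.005,0,0,0,0,0,-0.8]
    - [0.005,0,0,0,0,0,-1]
    - [0.005,0,0,0,0,0,-1]
    - [0.005,0,0,0,0,0,-1]
    - [0.005,0,0,0,0,0,-1]
    - [0.005,0,0,0,0,0,-1]
  grip_force: 20

```text
time_s: 5.47
tool_pos: [0.6096, 0.2077, 0.0655]
orientation: [[-0.074, 0.997, 0.0], [0.997, 0.074, 0.0], [0.0, 0.0, -1.0]]
force: [-0.3, 2.7, 3.6]
finger_gap: 0.103
finger_force: 19.6
```

Run:
```python
from h import *
o=bot.get_obs(); print({k:np.round(o[k],4).tolist() for k in ["tool_pos","force","moment","finger_gap","finger_force"]})
F=np.array([.5624,.1511]);u=np.array([-.0759,.9971]);n=np.array([.9971,.0759])
p=o["tool_pos"][:2]-F; print("n,u",p@n,p@u)
for ph in (112,100,90,80,70,60,50,40,30,20,14): 
    f=np.radians(ph); print(ph,np.round(30-57.7*np.cos(f)-51.6,1),np.round(30+57.7*np.sin(f)-83.5,1))
```

```text
{'tool_pos': [0.6096, 0.2077, 0.0655], 'force': [-0.2745, 2.6674, 3.6496], 'moment': [0.1997, 0.1053, 0.0623], 'finger_gap': 0.1029, 'finger_force': 19.5897}
n,u 0.051380698865103144 0.052832814154689024
112 0.0 -0.0
100 -11.6 3.3
90 -21.6 4.2
80 -31.6 3.3
70 -41.3 0.7
60 -50.5 -3.5
50 -58.7 -9.3
40 -65.8 -16.4
30 -71.6 -24.7
20 -75.8 -33.8
14 -77.6 -39.5
```

Call:
servo_tool:
  deltas:
    - [0,-0.005,-0.0015,0,0,0,-1]
    - [0,-0.01,-0.003,0,0,0,-1]
    - [0,-0.0145,-0.0038,0,0,0,-1]
    - [0,-0.0195,-0.0042,0,0,0,-1]
    - [0,-0.0245,-0.0041,0,0,0,-1]
    - [0,-0.0295,-0.0036,0,0,0,-1]
    - [0,-0.0345,-0.0026,0,0,0,-1]
    - [0,-0.039,-0.0013,0,0,0,-1]
    - [0,-0.0435,0.0002,0,0,0,-1]
    - [0,-0.0435,0.0002,0,0,0,-1]

```text
time_s: 6.3
tool_pos: [0.5647, 0.2041, 0.0645]
orientation: [[-0.074, 0.997, -0.002], [0.997, 0.074, -0.001], [-0.001, -0.002, -1.0]]
force: [-0.8, -1.8, 0.8]
finger_gap: 0.107
finger_force: 20.1
```

Call:
servo_tool:
  deltas:
    - [0,-0.0034,0.0014,0,0,0,-1]
    - [0,-0.007,0.0033,0,0,0,-1]
    - [0,-0.0104,0.0055,0,0,0,-1]
    - [0,-0.0136,0.0078,0,0,0,-1]
    - [0,-0.0167,0.0104,0,0,0,-1]
    - [0,-0.0196,0.0132,0,0,0,-1]
    - [0,-0.0223,0.0162,0,0,0,-1]
    - [0,-0.0248,0.0194,0,0,0,-1]
    - [0,-0.027,0.0227,0,0,0,-1]
    - [0,-0.029,0.0262,0,0,0,-1]

```text
time_s: 7.13
tool_pos: [0.5371, 0.2023, 0.0386]
orientation: [[-0.074, 0.997, 0.0], [0.997, 0.074, 0.0], [-0.0, 0.0, -1.0]]
force: [1.2, -1.3, 1.8]
finger_gap: 0.104
finger_force: 20.3
```

Call:
servo_tool:
  deltas:
    - [0,-0.001,0.0018,0,0,0,-1]
    - [0,-0.0019,0.0036,0,0,0,-1]
    - [0,-0.0027,0.0054,0,0,0,-1]
    - [0,-0.0034,0.0073,0,0,0,-1]
    - [0,-0.004,0.0092,0,0,0,-1]
    - [0,-0.0045,0.0111,0,0,0,-1]
    - [0,-0.005,0.013,0,0,0,-1]
    - [0,-0.0051,0.0138,0,0,0,-1]
    - [0,-0.0051,0.0145,0,0,0,-1]
    - [0,-0.0051,0.0145,0,0,0,-1]

```text
time_s: 7.97
tool_pos: [0.5321, 0.2019, 0.0246]
orientation: [[-0.074, 0.997, -0.0], [0.997, 0.074, -0.0], [-0.0, -0.0, -1.0]]
force: [2.4, -0.2, 4.5]
finger_gap: 0.109
finger_force: 20.8
```

Call:
servo_tool:
  deltas:
    - [0,0,0.0005,0,0,0,-1]
    - [0,0,0.001,0,0,0,-1]
    - [0,0,0.0015,0,0,0,-1]
    - [0,0,0.002,0,0,0,-1]
    - [0,0,0.002,0,0,0,-1]
    - [0,0,0.002,0,0,0,-1]
    - [0,0,0.002,0,0,0,-1]
    - [0,0,0.002,0,0,0,-1]
    - [0,0,0.002,0,0,0,-1]
    - [0,0,0.002,0,0,0,-1]

```text
time_s: 8.8
tool_pos: [0.5321, 0.2018, 0.024]
orientation: [[-0.074, 0.997, 0.001], [0.997, 0.074, 0.0], [-0.0, 0.001, -1.0]]
force: [-1.5, -2.3, 22.5]
finger_gap: 0.104
finger_force: 22.3
```

The leaf is firmly home: 22 N of press moved it only 0.6 mm. I relieve, open a little and rise.

Call:
servo_tool:
  deltas:
    - [0,0,-0.001,0,0,0,-1]
    - [0,0,-0.002,0,0,0,-0.8]
    - [0,0,-0.002,0,0,0,-0.4]
    - [0,0,-0.002,0,0,0,-0.4]
    - [0,0,-0.002,0,0,0,-0.4]
    - [0,0,-0.01,0,0,0,-0.4]
    - [0,0,-0.03,0,0,0,-0.4]
    - [0,0,-0.06,0,0,0,-0.2]
    - [0,0,-0.095,0,0,0,0]
    - [0,0,-0.125,0,0,0,0.2]

```text
time_s: 9.63
tool_pos: [0.5317, 0.2018, 0.1495]
orientation: [[-0.074, 0.997, -0.0], [0.997, 0.074, -0.0], [-0.0, -0.001, -1.0]]
force: [0.6, 0.4, 1.0]
finger_gap: 0.6
finger_force: 0.0
```

Call:
servo_tool:
  deltas:
    - [0.015,0,0,0,0,-1,0.4]
    - [0.03,0,0,0,0,-2,0.4]
    - [0.045,-0.001,0,0,0,-3,0.4]
    - [0.06,-0.001,0,0,0,-4,0.4]
    - [0.075,-0.0015,0,0,0,-5,0.4]
    - [0.09,-0.002,0.005,0,0,-6,0.4]
    - [0.105,-0.0024,0.01,0,0,-7,0.4]
    - [0.117,-0.0024,0.02,0,0,-7,0.4]
    - [0.117,-0.0024,0.025,0,0,-7,0.4]
    - [0.117,-0.0024,0.025,0,0,-7,0.4]

```text
time_s: 10.47
tool_pos: [0.5202, 0.3186, 0.1203]
orientation: [[-0.196, 0.981, -0.003], [0.981, 0.196, -0.002], [-0.001, -0.003, -1.0]]
force: [-0.6, -0.4, 0.5]
finger_gap: 0.698
finger_force: 0.0
```

Run:
```python
from h import *
np.set_printoptions(precision=4,suppress=True)
C=cam("wrist"); im=save("wrist","w3.png",s=1.4)
o=bot.get_obs();print(o["tool_pos"],o["orientation"])
F=np.array([.5624,.1511]);u=np.array([-.0759,.9971]);n=np.array([.9971,.0759])
r=bot.cut_out("wrist","case_center")[0]; ys,xs=np.nonzero(r["pixels"]); print(r["score"],r["location"])
for b in cv2.boxPoints(cv2.minAreaRect(np.c_[xs,ys].astype(np.float32))):
    p=ray(C,b[::-1],.04)[:2]; print(b*1.4,"n,u",(p-F)@n,(p-F)@u)
print([ (proj(C,[*(F+uu*u+nn*n),z])*1.4).round() for nn,uu,z in [(0,.25,.02),(0,.1,.02),(-.026,.092,.03)]])
```

```text
[0.5206 0.3182 0.1211] [[-0.1952  0.9808 -0.0019]
 [ 0.9808  0.1952 -0.0012]
 [-0.0008 -0.0021 -1.    ]]
0.76 [173.4, 281.4]
[356.8515 152.7102] n,u -0.05134426104767279 0.23573735736523543
[425.4722 152.0439] n,u -0.023094829661116107 0.23945809043406324
[427.3115 341.4882] n,u -0.010465198639920549 0.15601448587213104
[358.6908 342.1544] n,u -0.041819604961444844 0.151813690648673
[array([133., 477.]), array([428., 430.]), array([446., 378.])]
```

View pics/w3.png

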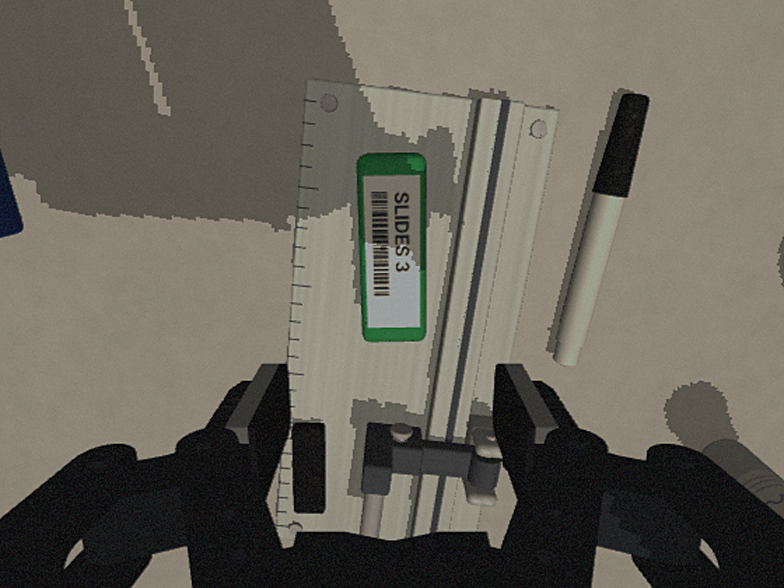

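The image shows the leaf down at about (440,378), with the set screw tip at (432,400). The green case is centred at (245,392), parallel to the tool and between the fingers' line. I descend over it.

Call:
servo_tool:
  deltas:
    - [0.004,0,0.01,0,0,0,0.4]
    - [0.008,0,0.022,0,0,0,0.4]
    - [0.008,0,0.034,0,0,0,0.4]
    - [0.008,0,0.046,0,0,0,0.4]
    - [0.008,0,0.058,0,0,0,0.4]
    - [0.008,0,0.07,0,0,0,0.4]
    - [0.008,0,0.08,0,0,0,0.4]
    - [0.008,0,0.088,0,0,0,0.4]
    - [0.008,0,0.092,0,0,0,0.4]
    - [0.008,0,0.092,0,0,0,0.4]

```text
time_s: 11.4
tool_pos: [0.5193, 0.326, 0.0293]
orientation: [[-0.195, 0.981, -0.001], [0.981, 0.195, -0.001], [-0.0, -0.001, -1.0]]
force: [-0.3, 1.2, 0.7]
finger_gap: 0.699
finger_force: 0.0
```

Call:
servo_tool:
  deltas:
    - [0,0,0.002,0,0,0,0.4]
    - [0,0,0.004,0,0,0,0.2]
    - [0,0,0.005,0,0,0,0]
    - [0,0,0.005,0,0,0,-0.2]
    - [0,0,0.005,0,0,0,-0.3]
    - [0,0,0.005,0,0,0,-0.4]
    - [0,0,0.005,0,0,0,-0.5]
    - [0,0,0.005,0,0,0,-0.6]
    - [0,0,0.005,0,0,0,-0.6]
    - [0,0,0.005,0,0,0,-0.6]
  grip_force: 20

```text
time_s: 12.23
tool_pos: [0.5196, 0.3263, 0.0257]
orientation: [[-0.195, 0.981, 0.0], [0.981, 0.195, 0.0], [0.0, 0.0, -1.0]]
force: [-2.0, 0.1, 5.0]
finger_gap: 0.349
finger_force: 20.3
```

Call:
servo_tool:
  deltas:
    - [0,0,-0.0004,0,0,1.2,-0.6]
    - [0,0,-0.0004,0,0,2.4,-0.6]
    - [0,0,-0.0004,0,0,3.6,-0.6]
    - [0,0,-0.0004,0,0,4.8,-0.6]
    - [0,0,-0.0004,0,0,6,-0.6]
    - [0,0.0015,-0.0004,0,0,6.7,-0.6]
    - [0,0.003,-0.0004,0,0,6.7,-0.6]
    - [-0.001,0.005,-0.0004,0,0,6.7,-0.6]
    - [-0.001,0.007,-0.0004,0,0,6.7,-0.6]
    - [-0.001,0.008,-0.0004,0,0,6.7,-0.6]

```text
time_s: 13.07
tool_pos: [0.5279, 0.3267, 0.0257]
orientation: [[-0.079, 0.997, -0.0], [0.997, 0.079, -0.0], [-0.0, -0.0, -1.0]]
force: [-3.0, -0.7, 2.6]
finger_gap: 0.345
finger_force: 20.1
```

Call:
servo_tool:
  deltas:
    - [0,0.001,0,0,0,0,-0.6]
    - [0,0.002,0,0,0,0,-0.6]
    - [0,0.003,0,0,0,0,-0.6]
    - [0,0.004,0,0,0,0,-0.6]
    - [0,0.0045,0,0,0,0,-0.6]
    - [0,0.005,0,0,0,0,-0.6]
    - [0,0.0055,0,0,0,0,-0.6]
    - [0,0.006,0,0,0,0,-0.6]
    - [0,0.006,0,0,0,0,-0.6]
    - [0,0.006,0,0,0,0,-0.6]

```text
time_s: 13.9
tool_pos: [0.5329, 0.3272, 0.0257]
orientation: [[-0.079, 0.997, -0.001], [0.997, 0.079, -0.0], [-0.0, -0.001, -1.0]]
force: [-5.5, -0.4, 3.4]
finger_gap: 0.346
finger_force: 20.0
```

Call:
servo_tool:
  deltas:
    - [0,0.0003,0,0,0,0,-0.6]
    - [0,0.0006,0,0,0,0,-0.6]
    - [0,0.0009,0,0,0,0,-0.6]
    - [0,0.0012,0,0,0,0,-0.6]
    - [0,0.0012,0,0,0,0,-0.6]
    - [0,0.0012,0,0,0,0,-0.6]
    - [0,0.0012,0,0,0,0,-0.6]
    - [0,0.0012,0,0,0,0,-0.6]
    - [0,0.0012,0,0,0,0,-0.6]
    - [0,0.0012,0,0,0,0,-0.6]

```text
time_s: 14.73
tool_pos: [0.533, 0.3272, 0.0257]
orientation: [[-0.079, 0.997, -0.004], [0.997, 0.079, -0.001], [-0.001, -0.004, -1.0]]
force: [-9.8, -1.2, 7.3]
finger_gap: 0.347
finger_force: 20.3
```

Run:
```python
from h import *
np.set_printoptions(precision=4,suppress=True)
o=bot.get_obs();print(o["tool_pos"],o["force"],o["moment"],np.degrees(np.arctan2(-o["orientation"][0][0],o["orientation"][1][0])),o["time_s"])
```

```text
[0.533  0.3272 0.0257] [-9.8242 -1.2144  7.3244] [ 0.0074  1.8409 -0.1097] 4.536445792542082 14.7333
```

The case is against the fence. I ease the press, trim the yaw slightly and slide towards the stop.

Call:
servo_tool:
  deltas:
    - [0,-0.0004,-0.0002,0,0,0.2,-0.6]
    - [0,-0.0008,-0.0003,0,0,0.4,-0.6]
    - [-0.002,-0.0008,-0.0003,0,0,0.4,-0.6]
    - [-0.005,-0.0008,-0.0003,0,0,0.4,-0.6]
    - [-0.009,-0.0008,-0.0003,0,0,0.4,-0.6]
    - [-0.013,-0.0008,-0.0003,0,0,0.4,-0.6]
    - [-0.017,-0.0008,-0.0003,0,0,0.4,-0.6]
    - [-0.02,-0.0008,-0.0003,0,0,0.4,-0.6]
    - [-0.022,-0.0008,-0.0003,0,0,0.4,-0.6]
    - [-0.023,-0.0008,-0.0003,0,0,0.4,-0.6]

```text
time_s: 15.57
tool_pos: [0.535, 0.3043, 0.0258]
orientation: [[-0.072, 0.997, -0.002], [0.997, 0.072, -0.0], [-0.0, -0.002, -1.0]]
force: [-5.7, 3.4, -0.6]
finger_gap: 0.344
finger_force: 20.0
```

```bash
cat > s.py <<'E'
from h import *
np.set_printoptions(precision=4,suppress=True)
o=bot.get_obs();print(o["tool_pos"],o["force"],o["moment"],np.degrees(np.arctan2(-o["orientation"][0][0],o["orientation"][1][0])),o["time_s"])
p=o["tool_pos"][:2]-np.array([.5624,.1511]);print("n,u",p@np.array([.9971,.0759]),p@np.array([-.0759,.9971]))
E
python3 s.py
```

```text
[0.535  0.3043 0.0258] [-5.6871  3.4349 -0.6054] [ 0.5122  1.0664 -0.0525] 4.120766229962604 15.5667
n,u -0.01573380106586914 0.15479331440763755
```

Call:
servo_tool:
  deltas:
    - [-0.001,0,0.0003,0,0,-0.4,-0.6]
    - [-0.003,0,0.0003,0,0,-0.4,-0.6]
    - [-0.006,0,0.0003,0,0,-0.4,-0.6]
    - [-0.009,0,0.0003,0,0,-0.4,-0.6]
    - [-0.012,0,0.0003,0,0,-0.4,-0.6]
    - [-0.015,0,0.0003,0,0,-0.4,-0.6]
    - [-0.0175,0,0.0003,0,0,-0.4,-0.6]
    - [-0.019,0,0.0003,0,0,-0.4,-0.6]
    - [-0.02,0,0.0003,0,0,-0.4,-0.6]
    - [-0.02,0,0.0003,0,0,-0.4,-0.6]

```text
time_s: 16.4
tool_pos: [0.5364, 0.2846, 0.0257]
orientation: [[-0.079, 0.997, -0.002], [0.997, 0.079, -0.0], [0.0, -0.002, -1.0]]
force: [-7.1, 3.8, 3.6]
finger_gap: 0.344
finger_force: 20.2
```

```bash
cat >> s.py <<'E'
import sys
if len(sys.argv)>1: save("wrist",sys.argv[1],s=1.4)
E
python3 s.py w4.png
```

```text
[0.5364 0.2846 0.0257] [-7.1359  3.7892  3.5512] [ 0.5422  1.1633 -0.094 ] 4.526707179127246 16.4
n,u -0.01582865817127242 0.13506869540364402
```

View pics/w4.png

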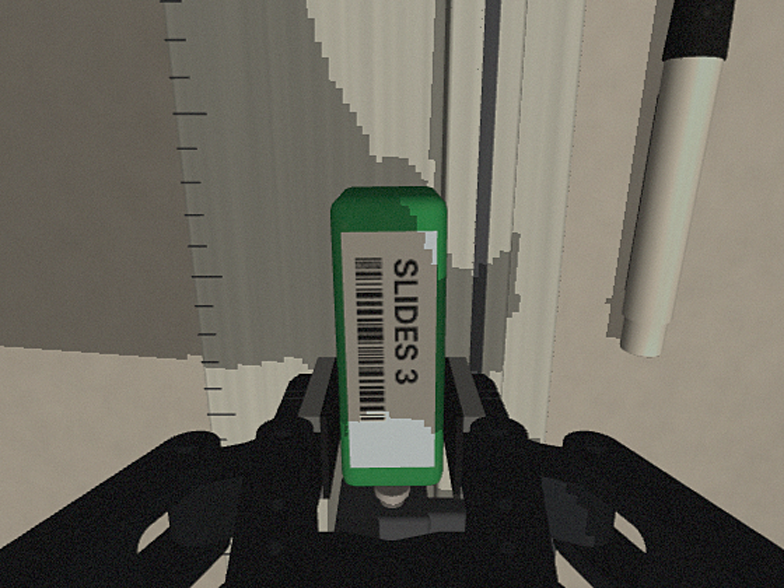

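The case is flush on the fence. Its near end is at (485,392), just short of the screw head at (497,392). I work out the remaining gap.

Run:
```python
from h import *
np.set_printoptions(precision=4,suppress=True)
C=cam("wrist");F=np.array([.5624,.1511]);u=np.array([-.0759,.9971]);n=np.array([.9971,.0759])
for nm,r,c,z in [("near top edge",486,392,.038),("near top edge",486,392,.040),("far top",190,392,.04),("sight at screw axis z20",487,392,.02),("z26",487,392,.026),("head back end z26",505,392,.026),("z20",505,392,.02)]:
    p=ray(C,(r/1.4,c/1.4),z)[:2]-F; print(nm,p@n,p@u)
from h import bot
```

```text
near top edge -0.015070425015749237 0.11041086591249184
near top edge -0.015076159690972767 0.111915444397931
far top -0.015403905079149995 0.19632383815975468
sight at screw axis z20 -0.015017291774988237 0.0964778951027648
z26 -0.015034557501915149 0.10100752125998844
head back end z26 -0.015007967456213562 0.09415945221405521
z20 -0.014989577589932107 0.08934031230406946
```

Call:
servo_tool:
  deltas:
    - [-0.001,0,0,0,0,0,-0.6]
    - [-0.002,0,0,0,0,0,-0.6]
    - [-0.003,0,0,0,0,0,-0.6]
    - [-0.004,0,0,0,0,0,-0.6]
    - [-0.0047,0,0,0,0,0,-0.6]
    - [-0.0054,0,0,0,0,0,-0.6]
    - [-0.006,0,0,0,0,0,-0.6]
    - [-0.0065,0,0,0,0,0,-0.6]
    - [-0.007,0,0,0,0,0,-0.6]
    - [-0.007,0,0,0,0,0,-0.6]

```text
time_s: 17.28
tool_pos: [0.5369, 0.2778, 0.0257]
orientation: [[-0.079, 0.997, -0.002], [0.997, 0.079, 0.0], [0.0, -0.002, -1.0]]
force: [-6.6, 3.7, 3.4]
finger_gap: 0.344
finger_force: 20.2
```

Call:
servo_tool:
  deltas:
    - [-0.0003,0,0,0,0,0,-0.6]
    - [-0.0006,0,0,0,0,0,-0.6]
    - [-0.0009,0,0,0,0,0,-0.6]
    - [-0.0012,0,0,0,0,0,-0.6]
    - [-0.0015,0,0,0,0,0,-0.6]
    - [-0.0018,0,0,0,0,0,-0.6]
    - [-0.0021,0,0,0,0,0,-0.6]
    - [-0.0024,0,0,0,0,0,-0.6]
    - [-0.0027,0,0,0,0,0,-0.6]
    - [-0.003,0,0,0,0,0,-0.6]

```text
time_s: 18.12
tool_pos: [0.5371, 0.2749, 0.0257]
orientation: [[-0.079, 0.997, -0.002], [0.997, 0.079, 0.0], [0.0, -0.001, -1.0]]
force: [-7.6, 5.7, 2.1]
finger_gap: 0.347
finger_force: 20.2
```

Call:
servo_tool:
  deltas:
    - [-0.0002,0,0,0,0,0,-0.6]
    - [-0.0004,0,0,0,0,0,-0.6]
    - [-0.0006,0,0,0,0,0,-0.6]
    - [-0.0006,0,0,0,0,0,-0.6]
    - [-0.0006,0,0,0,0,0,-0.6]
    - [-0.0006,0,0,0,0,0,-0.6]
    - [-0.0006,0,0,0,0,0,-0.6]
    - [-0.0006,0,0,0,0,0,-0.6]
    - [-0.0006,0,0,0,0,0,-0.6]
    - [-0.0006,0,0,0,0,0,-0.6]

```text
time_s: 18.95
tool_pos: [0.5372, 0.2745, 0.0258]
orientation: [[-0.079, 0.997, -0.001], [0.997, 0.079, 0.0], [0.0, -0.001, -1.0]]
force: [-6.5, 6.2, 2.9]
finger_gap: 0.344
finger_force: 20.2
```

Call:
servo_tool:
  deltas:
    - [-0.0002,0,0,0,0,0,-0.6]
    - [-0.0004,0,0,0,0,0,-0.6]
    - [-0.0006,0,0,0,0,0,-0.6]
    - [-0.0008,0,0,0,0,0,-0.6]
    - [-0.0008,0,0,0,0,0,-0.6]
    - [-0.0008,0,0,0,0,0,-0.6]
    - [-0.0008,0,0,0,0,0,-0.6]
    - [-0.0008,0,0,0,0,0,-0.6]
    - [-0.0008,0,0,0,0,0,-0.6]
    - [-0.0008,0,0,0,0,0,-0.6]

```text
time_s: 19.78
tool_pos: [0.5373, 0.2742, 0.0258]
orientation: [[-0.079, 0.997, -0.001], [0.997, 0.079, 0.001], [0.001, -0.001, -1.0]]
force: [-7.5, 11.3, 2.6]
finger_gap: 0.347
finger_force: 20.1
```

```bash
python3 s.py w5.png
```

```text
[0.5373 0.2742 0.0258] [-7.4831 11.2898  2.6128] [ 1.7755  1.3611 -0.1167] 4.5277860946777 19.7833
n,u -0.015686020432862217 0.12465902839650611
```

Contact is definite: along-fence force rose from a sliding 3.7 N to 11.3 N, and the case stopped moving. I hold, ease slightly, then release and rise.

Call:
servo_tool:
  deltas:
    - [0,0,0,0,0,0,-0.6]
    - [0,0,0,0,0,0,-0.6]
    - [0,0,0,0,0,0,-0.6]
    - [0,0,0,0,0,0,-0.6]
    - [0,0,0,0,0,0,-0.6]
    - [0,0,0,0,0,0,-0.6]
    - [0,0,0,0,0,0,-0.6]
    - [0.0002,0,0,0,0,0,-0.6]
    - [0.0004,0,0,0,0,0,-0.6]
    - [0.0004,0,0,0,0,0,-0.6]

```text
time_s: 20.67
tool_pos: [0.5373, 0.2743, 0.0258]
orientation: [[-0.079, 0.997, -0.001], [0.997, 0.079, 0.001], [0.001, -0.001, -1.0]]
force: [-7.2, 7.2, 1.7]
finger_gap: 0.343
finger_force: 20.1
```

Call:
servo_tool:
  deltas:
    - [0,0,0,0,0,0,-0.3]
    - [0,0,0,0,0,0,-0.2]
    - [0,0,0,0,0,0,-0.1]
    - [0,0,0,0,0,0,0.05]
    - [0,0,0,0,0,0,0.05]
    - [0,0,-0.002,0,0,0,0.05]
    - [0,0,-0.006,0,0,0,0.05]
    - [0,0,-0.015,0,0,0,0.05]
    - [0,0,-0.03,0,0,0,0.05]
    - [0,0,-0.05,0,0,0,0.05]

```text
time_s: 21.5
tool_pos: [0.5377, 0.2732, 0.0761]
orientation: [[-0.079, 0.997, -0.001], [0.997, 0.079, -0.001], [-0.001, -0.001, -1.0]]
force: [-0.1, -0.4, -0.5]
finger_gap: 0.531
finger_force: 0.0
```

Call:
servo_tool:
  deltas:
    - [0,0,-0.03,0,0,0,0]
    - [0,0,-0.06,0,0,0,0]
    - [0,0,-0.09,0,0,0,0]
    - [0,0,-0.1,0,0,0,0]
    - [-0.01,-0.001,-0.1,0,0,0,0]
    - [-0.03,-0.004,-0.1,0,0,0,0]
    - [-0.05,-0.008,-0.1,0,0,0,0]
    - [-0.065,-0.0105,-0.1,0,0,0,-0.2]
    - [-0.071,-0.011,-0.1,0,0,0,-0.2]
    - [-0.071,-0.011,-0.1,0,0,0,-0.2]

```text
time_s: 22.33
tool_pos: [0.5327, 0.2004, 0.1753]
orientation: [[-0.077, 0.997, -0.001], [0.997, 0.077, -0.0], [-0.0, -0.001, -1.0]]
force: [0.0, -0.4, -0.2]
finger_gap: 0.399
finger_force: 0.0
```

```bash
python3 s.py w6.png
```

```text
[0.5327 0.2004 0.1753] [ 0.0175 -0.3834 -0.2053] [-0.006  -0.0192  0.0359] 4.434113807763382 22.3333
n,u -0.02588392258330874 0.051375050015021705
```

View pics/w6.png

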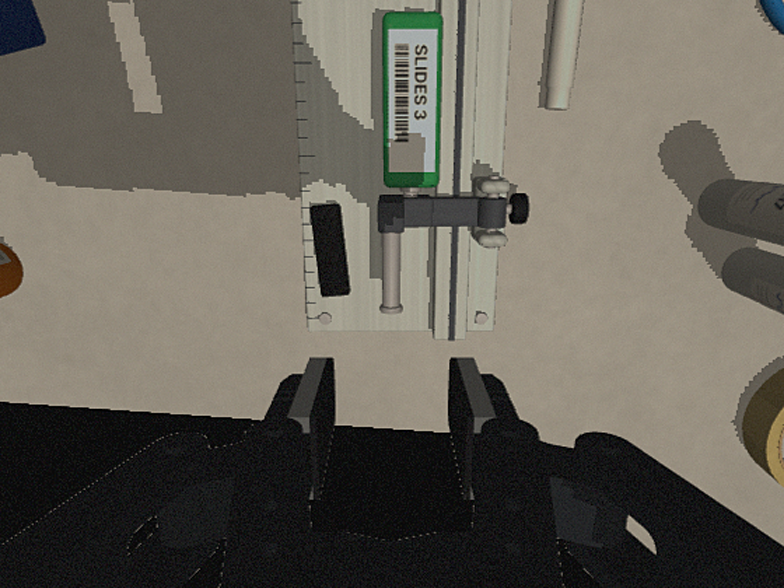

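The case stays flush with its end against the screw at (190,410). The pin runs from (231,391) to (312,391), between the fingers' line. I descend to pinch it.

Call:
servo_tool:
  deltas:
    - [0.001,0,0.02,0,0,0,-0.3]
    - [0.001,0,0.04,0,0,0,-0.3]
    - [0.001,0,0.06,0,0,0,-0.3]
    - [0.001,0,0.08,0,0,0,-0.3]
    - [0.001,0,0.1,0,0,0,-0.3]
    - [0.001,0,0.118,0,0,0,-0.3]
    - [0.001,0,0.132,0,0,0,-0.3]
    - [0.001,0,0.142,0,0,0,-0.3]
    - [0.001,0,0.148,0,0,0,-0.3]
    - [0.001,0,0.148,0,0,0,-0.3]

```text
time_s: 23.22
tool_pos: [0.5323, 0.2031, 0.0267]
orientation: [[-0.08, 0.997, -0.001], [0.997, 0.08, -0.0], [-0.0, -0.001, -1.0]]
force: [-0.0, -0.8, 0.8]
finger_gap: 0.354
finger_force: 0.0
```

Call:
servo_tool:
  deltas:
    - [0,0,0,0,0,0,-0.5]
    - [0,0,0,0,0,0,-0.7]
    - [0,0,0,0,0,0,-0.8]
    - [0,0,0,0,0,0,-0.9]
    - [0,0,0,0,0,0,-1]
    - [0,0,0,0,0,0,-1]
    - [0,0,0,0,0,0,-1]
    - [0,0,0,0,0,0,-1]
    - [0,0,0,0,0,0,-1]
    - [0,0,0,0,0,0,-1]
  grip_force: 20

```text
time_s: 24.05
tool_pos: [0.5321, 0.2028, 0.0284]
orientation: [[-0.079, 0.997, -0.001], [0.997, 0.079, -0.0], [-0.0, -0.001, -1.0]]
force: [-6.2, 1.1, 4.0]
finger_gap: 0.107
finger_force: 19.8
```

Call:
servo_tool:
  deltas:
    - [0,0.0008,-0.0029,0,0,0,-1]
    - [0,0.0018,-0.0057,0,0,0,-1]
    - [0,0.0037,-0.0104,0,0,0,-1]
    - [0,0.006,-0.0149,0,0,0,-1]
    - [0,0.0087,-0.0191,0,0,0,-1]
    - [0,0.0118,-0.0231,0,0,0,-1]
    - [0,0.0152,-0.0268,0,0,0,-1]
    - [0,0.0189,-0.0302,0,0,0,-1]
    - [0,0.0229,-0.0333,0,0,0,-1]
    - [0,0.0271,-0.036,0,0,0,-1]

```text
time_s: 24.88
tool_pos: [0.557, 0.2047, 0.0649]
orientation: [[-0.079, 0.997, -0.006], [0.997, 0.079, -0.001], [-0.001, -0.006, -1.0]]
force: [-15.8, -0.8, 16.1]
finger_gap: 0.108
finger_force: 20.8
```

The pinch sits about 3 mm lower in the pads than before, so I raise the path by that amount and continue.

Call:
servo_tool:
  deltas:
    - [0,0,-0.0015,0,0,0,-1]
    - [0,0.0005,-0.003,0,0,0,-1]
    - [0,0.0022,-0.0042,0,0,0,-1]
    - [0,0.0045,-0.0053,0,0,0,-1]
    - [0,0.0068,-0.0064,0,0,0,-1]
    - [0,0.0091,-0.0072,0,0,0,-1]
    - [0,0.0115,-0.008,0,0,0,-1]
    - [0,0.0139,-0.0087,0,0,0,-1]
    - [0,0.0163,-0.0093,0,0,0,-1]
    - [0,0.0188,-0.0098,0,0,0,-1]

```text
time_s: 25.72
tool_pos: [0.5785, 0.2064, 0.0742]
orientation: [[-0.079, 0.997, -0.0], [0.997, 0.079, -0.0], [-0.0, -0.0, -1.0]]
force: [-4.0, 1.2, -0.2]
finger_gap: 0.105
finger_force: 20.0
```

Call:
servo_tool:
  deltas:
    - [0,0.004,-0.0006,0,0,0,-1]
    - [0,0.008,-0.0008,0,0,0,-1]
    - [0,0.012,-0.0008,0,0,0,-1]
    - [0,0.016,-0.0006,0,0,0,-1]
    - [0,0.02,0,0,0,0,-1]
    - [0,0.024,0.0008,0,0,0,-1]
    - [0,0.0278,0.0019,0,0,0,-1]
    - [0,0.0316,0.0033,0,0,0,-1]
    - [0,0.0325,0.0036,0,0,0,-1]
    - [0,0.0325,0.0036,0,0,0,-1]

```text
time_s: 26.55
tool_pos: [0.6116, 0.209, 0.07]
orientation: [[-0.079, 0.997, 0.001], [0.997, 0.079, 0.0], [-0.0, 0.001, -1.0]]
force: [1.1, -1.0, 3.2]
finger_gap: 0.108
finger_force: 20.1
```

Call:
servo_tool:
  deltas:
    - [0,0,0,0,0,0,-0.8]
    - [0,0,0,0,0,0,-0.6]
    - [0,0,0,0,0,0,-0.3]
    - [0,0,0,0,0,0,-0.2]
    - [0,0,0,0,0,0,-0.2]
    - [0,0,-0.005,0,0,0,-0.2]
    - [0,0,-0.02,0,0,0,-0.2]
    - [0,0,-0.05,0,0,0,-0.2]
    - [0,0,-0.085,0,0,0,-0.2]
    - [0,0,-0.12,0,0,0,-0.2]

```text
time_s: 27.38
tool_pos: [0.6104, 0.2089, 0.1913]
orientation: [[-0.079, 0.997, -0.001], [0.997, 0.079, -0.0], [-0.0, -0.001, -1.0]]
force: [0.8, 0.6, 0.1]
finger_gap: 0.404
finger_force: 0.0
```

Call:
servo_tool:
  deltas:
    - [0.015,-0.01,-0.01,0,0,0,-0.2]
    - [0.03,-0.02,-0.02,0,0,0,-0.2]
    - [0.05,-0.03,-0.03,0,0,0,-0.2]
    - [0.07,-0.04,-0.04,0,0,0,-0.2]
    - [0.085,-0.05,-0.05,0,0,0,-0.2]
    - [0.095,-0.055,-0.05,0,0,0,-0.2]
    - [0.1,-0.06,-0.05,0,0,0,-0.2]
    - [0.1,-0.06,-0.05,0,0,0,-0.2]
    - [0.1,-0.06,-0.05,0,0,0,-0.2]
    - [0.1,-0.06,-0.05,0,0,0,-0.2]

```text
time_s: 28.22
tool_pos: [0.5434, 0.3032, 0.2393]
orientation: [[-0.079, 0.997, -0.001], [0.997, 0.079, -0.001], [-0.001, -0.001, -1.0]]
force: [-0.2, -0.1, -0.1]
finger_gap: 0.402
finger_force: 0.0
```

```bash
python3 s.py w7.png
python3 - <<'E'
from h import *
np.set_printoptions(precision=4,suppress=True)
C=cam("wrist");F=np.array([.5624,.1511]);u=np.array([-.0759,.9971]);n=np.array([.9971,.0759])
for k,z in (("case_center",.04),("usb_center",.014)):
    r=bot.cut_out("wrist",k)[0]; ys,xs=np.nonzero(r["pixels"]); print(k,r["score"],r["location"])
    for b in cv2.boxPoints(cv2.minAreaRect(np.c_[xs,ys].astype(np.float32))):
        p=ray(C,b[::-1],z)[:2]; print(b*1.4,"n,u",(p-F)@n,(p-F)@u,p)
E
```

```text
[0.5434 0.3032 0.2393] [-0.2472 -0.1065 -0.0878] [ 0.0076 -0.0167  0.0144] 4.506078787313883 28.2167
n,u -0.007376494866650841 0.15313501959761372
case_center 0.92 [186.9, 271.6]
[356.0792 200.3584] n,u -0.030050122915369234 0.18774689967347222 [0.5182 0.336 ]
[400.3295 199.4734] n,u -0.0011086715281569477 0.18840078720049638 [0.547  0.3389]
[402.8602 326.0108] n,u 0.001344837367786739 0.10045448496029843 [0.5561 0.2514]
[358.6099 326.8958] n,u -0.02970440417930664 0.09970101300127925 [0.5252 0.2483]
usb_center 0.59 [242.8, 223.8]
[302.7079 328.356 ] n,u -0.07371266160792649 0.08876899660104313 [0.4822 0.234 ]
[326.424 324.968] n,u -0.055694311891893354 0.09154433041564976 [0.4999 0.2382]
[330.9319 356.524 ] n,u -0.0530623209834836 0.06578874081713365 [0.5045 0.2127]
[307.2159 359.912 ] n,u -0.07140904865865957 0.0629096092040232 [0.4864 0.2084]
```

View pics/w7.png

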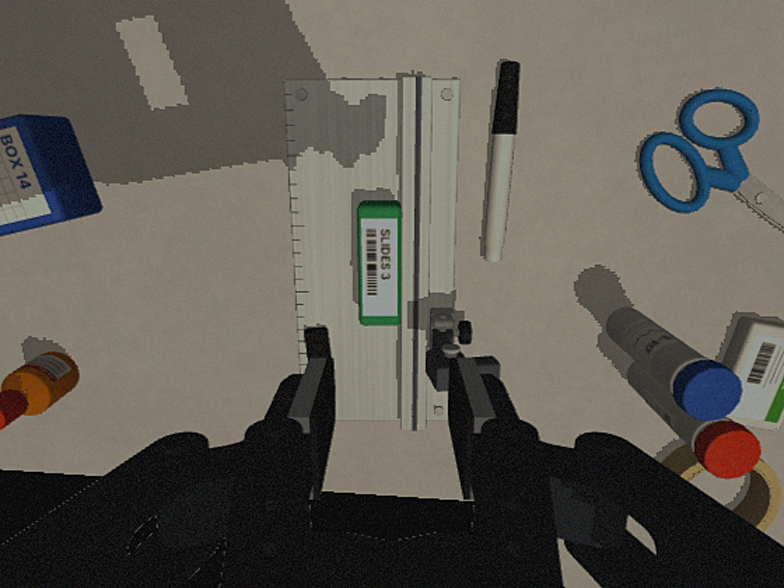

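The case lies against the fence at (262,380) and its near end is still at u≈0.100. The leaf is up and the pen and USB stick are unmoved. One precise check of flushness before handing in.

Run:
```python
from h import *
np.set_printoptions(precision=4,suppress=True)
C=cam("wrist");F=np.array([.5624,.1511]);u=np.array([-.0759,.9971]);n=np.array([.9971,.0759])
im=bot.snapshot("wrist").astype(float)
P=(im[:,:,1]>1.5*im[:,:,0]+5)&(im[:,:,1]>1.3*im[:,:,2]); P[:, :240]=0;P[:,300:]=0
L=[];Rr=[]
for r in range(153,225):
    c=np.nonzero(P[r])[0]
    if len(c): 
        L.append(ray(C,(r+.5,c[0]),.04)[:2]-F); Rr.append(ray(C,(r+.5,c[-1]+1),.04)[:2]-F)
for nm,A in (("left",L),("right",Rr)):
    A=np.array(A); k=np.polyfit(A@u,A@n,1); print(nm,"angle to fence deg",np.degrees(np.arctan(k[0])),"n at u=.145",np.polyval(k,.145),len(A))
# fence: strongest vertical-ish edges near the fence line, free rows above the case
G=np.abs(cv2.Sobel(cv2.cvtColor(im.astype(np.uint8),cv2.COLOR_RGB2GRAY),cv2.CV_64F,1,0,ksize=3))
A=[]
for r in range(65,140):
    c=275+np.argmax(G[r,275:297]); A.append((r,c))
A=np.array(A); print(A[::8].tolist())
for z,lo,hi in ((.02,282,292),(.02,292,300)):
    Q=np.array([ray(C,(r+.5,lo+np.argmax(G[r,lo:hi])+.5),z)[:2]-F for r in list(range(65,140))+list(range(235,295))]); k=np.polyfit(Q@u,Q@n,1); print("fence edge",lo,np.degrees(np.arctan(k[0])),np.polyval(k,.145),np.std(Q@n-np.polyval(k,Q@u)))
```

```text
left angle to fence deg -0.2841040141715577 n at u=.145 -0.029413048561255928 72
right angle to fence deg -0.43672669658685687 n at u=.145 -0.0006962439761919138 72
[[65, 296], [73, 296], [81, 296], [89, 296], [97, 296], [105, 296], [113, 296], [121, 296], [129, 296], [137, 295]]
fence edge 282 -0.02694039966043777 0.0003518343626920588 0.0010581059807903434
fence edge 292 -0.27116676293727515 0.009192891530719782 0.0006330165204492115
```

```bash
python3 -c "
from workcell import bot
print(bot.close_job())"
```

```text
the job is handed in; nothing more can be done
None
```

The job is handed in. I pressed the stop fully home and held the case on the set screw at 11 N along the fence, about 7 N net of sliding friction. The stop is now back up to about 1.7 rad. The case was left where it was gauged, parallel to the fence within about 0.2° in the last picture, and the bystanders look undisturbed.

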